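# Feel which coin box is full and put it in the tray

## Task

Of the two like cardboard coin boxes on the desk, one is full and one is as good as empty. Lift the end with the black pull a little to feel the weight, the left box first, and once that is down again the right box, each time with the far end staying on the desk. Then put the full box flat and upright inside the open tray and leave the other standing where it is.

Things in the scene. Friction and masses are not known exactly. Their poses are not given: they have to be found in the camera images.
- left_box_centre (a point): Centre (28 mm above its underside) of the left of two like closed cardboard coin boxes, 150 mm long (x axis), 56 wide (y), 56 high (z, up), with tape along the top; to carry it, grip it across its width at the middle, about half-way up. Its x axis points from the pull end to the far end, within 20 degrees of straight away from the robot. One box is full, the other empty.
- left_box_pull (a point): Middle of the left box's black plastic pull, an upright grip 34 mm wide (box y), 10 thick (box x), 32 high, 68 to 100 mm above the underside (this point: 86), 62 mm from the box's centre towards the robot. It is hinged on a pin across the box, 25 mm below this point: gripped across its thickness and raised 15 mm, it lets the box tip freely about its far end, by about 6 degrees.
- left_box: The left box itself, origin at the centre of its underside. It weighs about 0.14 kg if empty, 0.70 to 0.91 kg if full, evenly about its centre: with the pull end raised, the pull carries a little over half of that, roughly 0.5 to 1 N for the empty box and 3.4 to 5 N for the full one.
- right_box_centre (a point): The same point with the same axes on the right box (lower y), which has the same size and looks.
- right_box_pull (a point): The same point on the right box's pull.
- right_box: The right box itself, as the left one; if the left box is the full one this is the empty one, and the other way about.
- tray: Open grey plastic tray, fixed on the desk to the left of the boxes: 230 mm long (x axis), 150 wide (y), rim 22 mm high, walls and floor 5 mm thick, so the inside is 220 x 140 mm. Origin at the centre of its underside, on the desk; its x axis points away from the robot within 12 degrees.

How it is judged (in metres and radians):
On the way, in this order (a step that is already met when the one before it is completed fails the run):
1. the pull end of the left box is lifted a little, its far end still on the desk (angle between left_box_centre's own z axis and vertical between 0.04 and 0.4 rad and height (world z) of left_box_centre below 0.058 m and height (world z) of left_box_pull above 0.09 m), for 0.2 s.
2. with the left box down again, the pull end of the right box is lifted a little, its far end still on the desk (angle between right_box_centre's own z axis and vertical between 0.04 and 0.4 rad and height (world z) of right_box_centre below 0.058 m and height (world z) of right_box_pull above 0.09 m and angle between left_box_centre's own z axis and vertical below 0.03 rad and height (world z) of left_box_centre below 0.035 m), for 0.2 s.
At the end, for the whole second after the job is handed in: The full box (it presses on the tray with over 3 N) stands in the tray, at rest, upright within 3 degrees, flat on its floor, its centre within 50 mm of the tray's centre along both tray axes; the other box stands upright on the desk, at rest, within 60 mm of its start (((x of left_box_centre in the frame of tray between -0.05 and 0.05 m and y of left_box_centre in the frame of tray between -0.05 and 0.05 m and height (world z) of left_box_centre below 0.037 m and angle between each of left_box_centre, right_box_centre's own z axis and vertical below 0.06 rad and distance of left_box_centre from where it was at the start of the episode above 0.05 m and contact force between left_box and tray above 3 N and linear speed of each of left_box, right_box below 0.02 m/s and distance of right_box_centre from where it was at the start of the episode below 0.06 m and height (world z) of right_box_centre below 0.035 m) or (x of right_box_centre in the frame of tray between -0.05 and 0.05 m and y of right_box_centre in the frame of tray between -0.05 and 0.05 m and height (world z) of right_box_centre below 0.037 m and angle between each of right_box_centre, left_box_centre's own z axis and vertical below 0.06 rad and distance of right_box_centre from where it was at the start of the episode above 0.05 m and contact force between right_box and tray above 3 N and linear speed of each of right_box, left_box below 0.02 m/s and distance of left_box_centre from where it was at the start of the episode below 0.06 m and height (world z) of left_box_centre below 0.035 m))); the robot touches nothing.
It also fails if it takes over 72 s, if anything falls off the work surface, if the arm or the gripper's body presses on something with over 40 N, if the wrist force passes 120 N, or if a joint passes its speed limit or range.

## Robot

A 6-joint arm with a two-finger parallel gripper is mounted at the origin on the work surface; the furniture and walls round the work are solid. World frame = base frame: x ahead of the robot, y to its left, z up, the work surface at z = 0. Lengths are in mm, angles in rad, forces in N, time in s.
With the tool pointing down it reaches from about 275 to 750 mm from the base axis. Payload 10.2 kg.
Tool frame: the origin (TCP) lies at the very end of the fingers, on their centre line; the grasp point (between the pads) lies 19 mm behind it; z points along the fingers, y is the line along which they close (so a half turn about z gives the same grasp; the last joint's range is limited). The gripper opens to 85 mm and grips with 20 to 120 N. Pads are 22 mm wide; open, the fingers measure 114 mm over their backs; the gripper's body (76 mm by 85 mm) begins 54 mm behind the grasp point. The pads swing forward as they close: fully open they stand 13 mm farther back than shut.
Start: joints at [0.892, 0.313, 1.498, -0, 1.331, -0.223], TCP at [231.108, 471.402, 231.294] pointing down, gripper open.
Joint ranges: [-2.94, 2.94], [-0.97, 2.17], [0.19, 2.56], [-1.23, 4.37], [0.02, 3.11], [-2.88, 2.88]. Speed limits (rad/s): [2.39, 2.39, 3.01, 3.14, 3.14, 3.14].

## Interface

Orientations are given as a unit quaternion [w, x, y, z].
In Python, from rig import monitor, eyes, job gives the robot as it stands. The module is installed in compiled form; this text tells all that it offers.
- The arm moves only by the tool send_rows, never from a script. Its argument "targets" is one flat list of numbers, 7 for each row, row after row: the turn, a rotation vector about the tool's x, y, z in degrees, then the shift along the tool's x, y, z in units of 60 mm (1.0 is 60 mm), then the opening, from -1 (shut) to 1 (fully open), so that 0 is half open. A call has 1 to 5 rows; each row shifts and turns the commanded pose from where the row before left it, along the tool's axes as they then stand; what a row does not reach is not made up. A row lasts 1/8 s, in which the tool goes at most 62.5 mm and 10.7 degrees, less where a joint would pass 70% of its speed; a pose out of reach is approached as far as the arm can. A call is refused whole if a number of a shift passes 1 or a number of a turn 10.7, either way. A call with a gripper value outside its range is refused whole. The fingers move at their own pace and stop on an object; "newtons" is the grip in N (left out, the last holds). Time passes only in rows, so rows that do not move let the fingers close. It gives the time, the measured TCP pose, the force, the opening and the grip force at its end, in the units of the state.
- monitor.sense(): the state, without advancing time (a new reading comes with each control period).
- eyes.capture(name): name is "scene" or "top"; returns a dict with "img" (400x640x3 uint8, red, green, blue), "K" (3x3 intrinsics, pixels), "R" (3x3) and "t" (3): a world point X has camera coordinates R X + t. Camera axes: x right, y down, z forward; pixel columns grow to the right and rows downward; lengths in mm; the calibration is good to about 2 mm. A picture is of the moment at which its call begins. There is no depth.
- job.finish_job(): hands the job in; it is judged then, once.
The state is a dict: "time_s": time; "joints": joint angles; "dq": joint speeds; "tau": joint torques, N m; "eef_pos": TCP position; "ee_rot": TCP orientation; "force": force on the tool from outside, world axes, zero at the start; "wrist_torque": the same for the moment, N m; "grip_width": opening from 0.0 (shut) to 1.0 (fully open); "grip_force": force on a finger pad.
Only numpy, scipy, OpenCV 4.12 (cv2) and the standard library are available. Lean on these libraries where they do the work, as an engineer would, in place of code of your own. Each camera call takes 0.05 s, during which the arm holds its last target. There are 200 camera calls.

## Working session

There is one attempt and no reset: what is moved stays moved. The work goes in short steps, Python scripts to look and compute and a tool call to move; the robot and the scene stay as the last step left them, time stands still between calls to the robot, and variables do not carry over. Pictures are saved under pics/ and viewed, at most 10 in all, crops included, and the job is handed in when it is done.

Besides the shell and the picture viewer there is one more tool, called after ">>>" as a command line: name --argument value ..., lists and objects as JSON in quotes. send_rows: Moves the arm, as the interface text tells. Its arguments: {"type":"object","properties":{"targets":{"type":"array","items":{"type":"number"}},"newtons":{"type":"number"}},"required":["targets"]}

```bash
mkdir -p pics; python3 - <<'E'
from rig import monitor, eyes, job
import cv2,numpy as np,pickle
d={}
for n in("scene","top"):
    c=eyes.capture(n);d[n]=c;cv2.imwrite(f"pics/{n}0.png",c["img"][:,:,::-1])
    print(n,np.round(c["K"],1).tolist(),np.round(c["R"],4).tolist(),np.round(c["t"],1).tolist())
pickle.dump(d,open("d0.pkl","wb"))
s=monitor.sense();print({k:np.round(v,3).tolist() for k,v in s.items()})
E
```

```text
scene [[502.0, 0.0, 325.5], [0.0, 502.0, 199.2], [0.0, 0.0, 1.0]] [[0.5795, -0.8148, 0.0178], [-0.531, -0.394, -0.7502], [0.6182, 0.4253, -0.661]] [-235.4, 372.0, 706.0]
top [[384.0, 0.0, 320.9], [0.0, 384.0, 199.3], [0.0, 0.0, 1.0]] [[0.0183, -0.9998, 0.0125], [-0.993, -0.0196, -0.1163], [0.1165, -0.0103, -0.9931]] [71.5, 514.9, 931.7]
{'time_s': 0.1, 'joints': [0.892, 0.313, 1.498, 0.0, 1.331, -0.223], 'dq': [0.001, 0.0, -0.003, -0.0, 0.002, -0.0], 'tau': [0.002, -41.29, -26.014, -0.0, 0.003, -0.0], 'eef_pos': [230.962, 471.243, 230.815], 'ee_rot': [-0.0, 0.226, 0.974, -0.0], 'force': [-0.148, -0.355, 0.26], 'wrist_torque': [0.014, 0.004, 0.014], 'grip_force': 0.0, 'grip_width': 1.0}
```

View pics/top0.png

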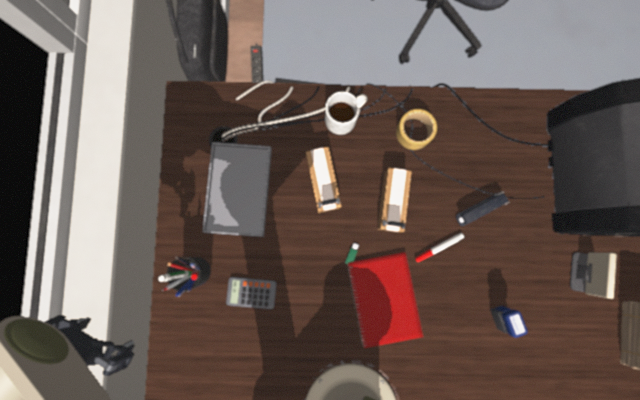

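View pics/scene0.png

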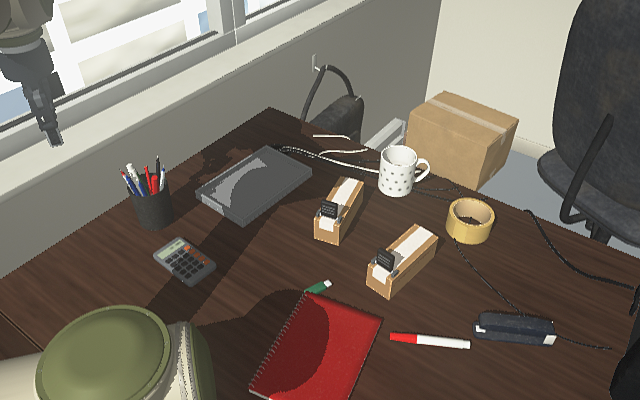

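The top view shows the left box at about (324,180), the right box at (396,199) and the tray at (237,190). In the scene view the pulls are at about (328,209) and (385,259). I'll enlarge these areas to get exact corners.

```bash
python3 - <<'E'
import cv2,pickle,numpy as np
d=pickle.load(open("d0.pkl","rb"))
a=d["top"]["img"][135:245,195:425,::-1]; b=d["scene"]["img"][165:305,305:445,::-1]
a=cv2.resize(a,(690,330),interpolation=cv2.INTER_CUBIC)
cv2.imwrite("pics/topz.png",a)
cv2.imwrite("pics/scz.png",cv2.resize(b,(560,560),interpolation=cv2.INTER_CUBIC))
E
```

```text
(no output)
```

View pics/topz.png

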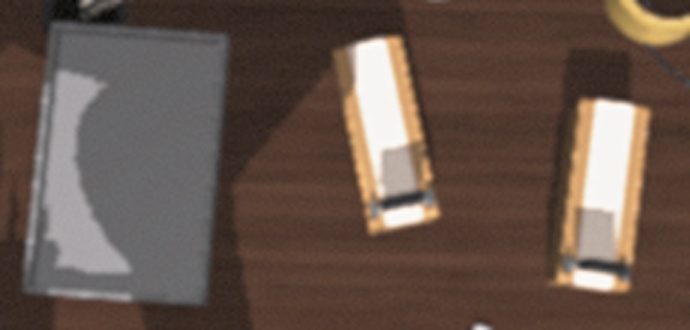

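View pics/scz.png

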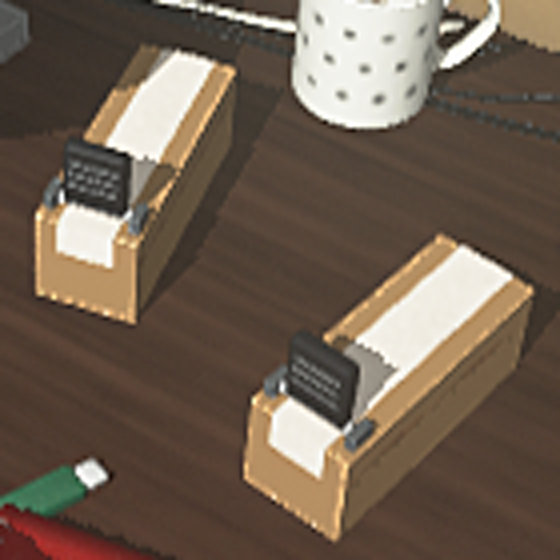

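```bash
cat > fit.py <<'E'
import numpy as np,pickle
from scipy.optimize import least_squares
d=pickle.load(open("d0.pkl","rb"))
def proj(c,X):
    p=(X@c["R"].T+c["t"])@c["K"].T; return p[:,:2]/p[:,2:]
T=lambda a:(np.array(a)+.5)/3-.5+[195,135]
S=lambda a:(np.array(a)+.5)/4-.5+[305,165]
def fit(name,obs,g):
    def W(p,L):
        L=np.array(L,float);c,s=np.cos(p[2]),np.sin(p[2])
        return np.c_[p[0]+c*L[:,0]-s*L[:,1],p[1]+s*L[:,0]+c*L[:,1],L[:,2]]
    f=lambda p:np.concatenate([(proj(d[n],W(p,L))-px).ravel() for n,L,px in obs])
    r=least_squares(f,g,x_scale=[100,100,.3],loss='soft_l1')
    print(name,np.round(r.x[:2],1),"yaw",np.degrees(r.x[2]).round(2),"pull",W(r.x,[[-62,0,86]]).round(1)[0],"reach",np.hypot(*r.x[:2]).round())
    print(r.fun.reshape(-1,2).round(1).tolist()); return r.x
top=[[75,28,56],[75,-28,56],[-75,-28,56],[-75,28,56]]
sc=[[-75,28,56],[-75,-28,56],[75,-28,56],[75,28,56],[-75,28,0],[-75,-28,0],[-62,0,86]]
fit("left",[("top",top,T([(335,48),(400,37),(438,215),(372,234)])),("scene",sc,S([(42,207),(137,238),(236,68),(148,46),(37,293),(135,323),(97,177)]))],[500,100,.15])
fit("right",[("top",top,T([(581,98),(650,107),(629,291),(558,283)])),("scene",sc,S([(253,402),(347,453),(532,288),(441,236),(247,484),(340,540),(323,379)]))],[480,-80,-.1])
fit("tray",[("top",[[115,75,22],[115,-75,22],[-115,-75,22],[-115,75,22]],T([(52,22),(228,36),(207,303),(25,292)]))],[470,300,0])
E
python3 fit.py
```

```text
left [563.5  76.2] yaw 12.81 pull [503.   62.4  86. ] reach 569.0
[[-0.1, 0.1], [0.4, -0.7], [0.4, -0.9], [-0.1, -2.6], [-1.9, 2.1], [0.4, 2.2], [0.8, 0.5], [-1.2, -0.5], [-0.7, 0.2], [-0.1, 0.5], [0.1, -1.7]]
right [ 515.  -102.4] yaw -6.61 pull [453.4 -95.3  86. ] reach 525.0
[[0.0, 0.1], [-0.4, 0.2], [0.0, -0.6], [0.7, -1.1], [-0.4, 0.1], [0.9, 3.7], [0.7, 0.4], [-0.6, -0.3], [-1.1, -0.8], [-0.6, 1.5], [0.3, -1.3]]
tray [537.9 292.5] yaw -2.63 pull [476.  295.4  86. ] reach 612.0
[[0.1, 0.1], [0.0, -0.7], [-0.3, 0.3], [0.2, 0.1]]
```

```bash
cat > go.py <<'E'
import sys,numpy as np
from rig import monitor
from scipy.spatial.transform import Rotation as R
def plan(x,y,z,yaw,pos=None,rot=None):
    "shift in tool axes AFTER the turn about tool z that brings tool y to yaw"
    s=monitor.sense();q=s["ee_rot"];M=R.from_quat([*q[1:],q[0]]).as_matrix()
    cur=np.degrees(np.arctan2(M[1,1],M[0,1])); a=np.radians(yaw)
    Y=np.array([np.cos(a),np.sin(a),0]);Z=np.array([0,0,-1.]);X=np.cross(Y,Z)
    D=np.array([x,y,z])-s["eef_pos"]
    print("pos",np.round(s["eef_pos"],1),"yaw",cur.round(2),"tilt",np.degrees(np.arccos(-M[2,2])).round(2),"F",np.round(s["force"],2),"t",round(s["time_s"],2),"grip",round(s["grip_width"],3),round(s["grip_force"],1),"j6",np.round(s["joints"][5],2))
    print("turn z",((cur-yaw+180)%360-180).round(2),"units",np.round([D@X/60,D@Y/60,D@Z/60],3),"mm",np.linalg.norm(D).round())
if __name__=="__main__": plan(*map(float,sys.argv[1:]))
E
python3 go.py 503 62.4 140 12.8
```

```text
pos [231.  471.2 230.8] yaw 63.89 tilt 0.06 F [-0.15 -0.36  0.26] t 0.1 grip 1.0 0.0 j6 -0.22
turn z 51.09 units [-7.649  2.912  1.514] mm 499.0
```

>>> send_rows --targets '[0, 0, 10.2, 0, 0, 0, 1, 0, 0, 10.2, 0, 0, 0, 1, 0, 0, 10.2, 0, 0, 0, 1, 0, 0, 10.2, 0, 0, 0, 1, 0, 0, 10.2, 0, 0, 0, 1]'

```text
time_s: 0.72
eef_pos: [231.0, 471.3, 230.9]
ee_rot: [-0.0, 0.626, 0.78, -0.0]
force: [0.6, -0.2, 0.0]
grip_width: 1.004
grip_force: 0.0
```

>>> send_rows --targets '[0, 0, 0, -0.765, 0.291, 0.15, 0, 0, 0, 0, -0.765, 0.291, 0.15, 0, 0, 0, 0, -0.765, 0.291, 0.15, 0, 0, 0, 0, -0.765, 0.291, 0.15, 0, 0, 0, 0, -0.765, 0.291, 0.15, 0]'

```text
time_s: 1.35
eef_pos: [367.9, 265.7, 185.9]
ee_rot: [-0.0, 0.623, 0.782, -0.0]
force: [1.1, -0.4, -0.2]
grip_width: 0.5
grip_force: 0.0
```

>>> send_rows --targets '[0, 0, 0, -0.765, 0.291, 0.15, 0, 0, 0, 0, -0.765, 0.291, 0.15, 0, 0, 0, 0, -0.765, 0.291, 0.15, 0, 0, 0, 0, -0.765, 0.291, 0.15, 0, 0, 0, 0, -0.765, 0.291, 0.15, 0]'

```text
time_s: 1.98
eef_pos: [504.3, 61.4, 140.8]
ee_rot: [-0.0, 0.623, 0.782, -0.0]
force: [-0.7, -0.4, -0.1]
grip_width: 0.497
grip_force: 0.0
```

```bash
cat > look.py <<'E'
import sys,cv2,numpy as np
from rig import eyes
n,x0,x1,y0,y1,k=sys.argv[1],*map(int,sys.argv[2:7])
c=eyes.capture(n)
cv2.imwrite(f"pics/{sys.argv[7]}.png",cv2.resize(c["img"][y0:y1,x0:x1,::-1],None,fx=k,fy=k,interpolation=cv2.INTER_CUBIC))
E
sleep 0; python3 go.py 503 62.4 68 12.8; python3 look.py scene 280 420 140 280 4 a1
```

```text
pos [504.3  61.4 140.8] yaw 12.87 tilt 0.03 F [-0.74 -0.44 -0.06] t 1.98 grip 0.497 0.0 j6 -0.33
turn z 0.07 units [ 0.021 -0.017  1.213] mm 73.0
```

View pics/a1.png

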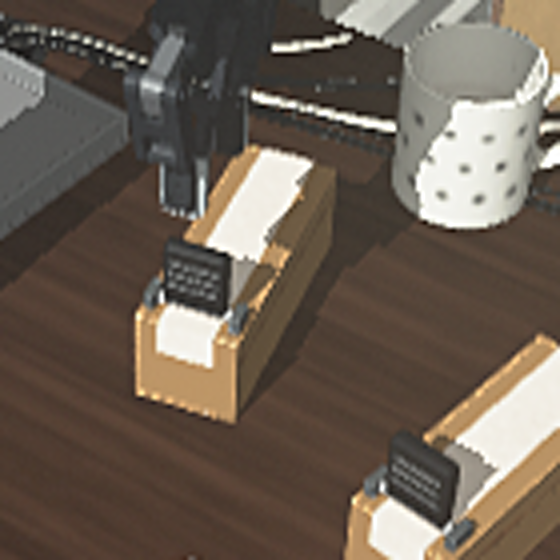

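The picture shows the fingers above the left pull. The near fingertip is at about crop (185,215), i.e. (326,194), and the pull centre is at crop (197,277). I'll check this against the projected TCP.

```bash
python3 - <<'E'
import contextlib,io
with contextlib.redirect_stdout(io.StringIO()): from fit import *
X=np.array([[504.3,61.4,140.8]]);Y=np.array([.975,.222,0])
for k in(-26,-21,0,21):print(k,((proj(d["scene"],X+k*Y)-[280,140])*4).round())
print(((proj(d["scene"],np.array([[503,62.4,86.]]))-[280,140])*4).round())
E
```

```text
-26 [[181. 215.]]
-21 [[185. 209.]]
0 [[202. 183.]]
21 [[218. 157.]]
[[196. 269.]]
```

>>> send_rows --targets '[0, 0, 0, 0.02, -0.05, 0.4, 0, 0, 0, 0, 0, 0, 0.4, 0, 0, 0, 0, 0, 0, 0.4, 0, 0, 0, 0, 0, 0, 0, 0, 0, 0, 0, 0, 0, 0, 0]'

```text
time_s: 2.65
eef_pos: [500.9, 63.4, 70.1]
ee_rot: [0.0, 0.623, 0.782, 0.0]
force: [-0.3, 0.2, 0.3]
grip_width: 0.5
grip_force: 0.0
```

>>> send_rows --newtons 30 --targets '[0, 0, 0, 0, 0, 0, -1, 0, 0, 0, 0, 0, 0, -1, 0, 0, 0, 0, 0, 0, -1, 0, 0, 0, 0, 0, 0, -1, 0, 0, 0, 0, 0, 0, -1]'

```text
time_s: 3.28
eef_pos: [500.9, 63.4, 70.0]
ee_rot: [0.001, 0.623, 0.782, 0.0]
force: [-0.2, 0.3, 5.7]
grip_width: 0.11
grip_force: 33.7
```

```bash
python3 go.py 503 62.4 68 12.8; python3 look.py scene 280 440 120 280 4 a2
```

```text
pos [500.9  63.4  70. ] yaw 12.89 tilt 0.08 F [-0.16  0.28  5.68] t 3.27 grip 0.11 33.7 j6 -0.33
turn z 0.09 units [-0.024  0.03   0.034] mm 3.0
```

View pics/a2.png

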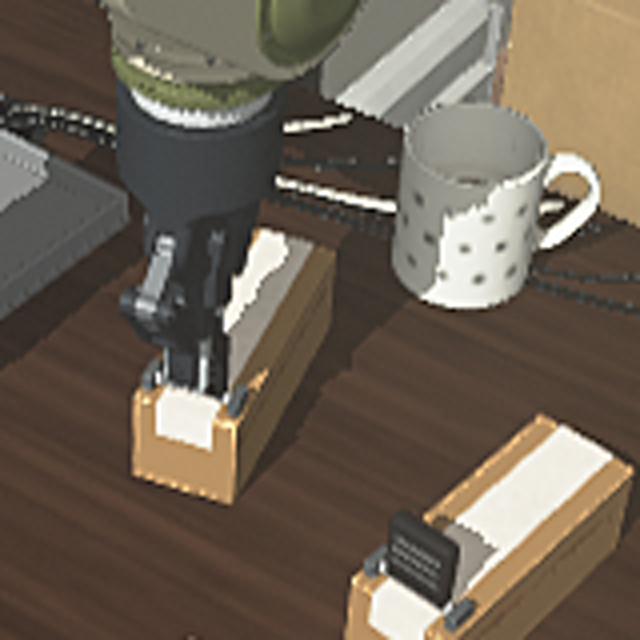

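The fingers hold the pull at crop (195,375), at an opening of 0.11, about 9.4 mm. Next I raise it 15 mm along the arc.

>>> send_rows --targets '[0, 0, 0, 0, 0.02, -0.05, -1, 0, 0, 0, 0, 0.02, -0.05, -1, 0, 0, 0, 0, 0.02, -0.05, -1, 0, 0, 0, 0, 0.02, -0.05, -1, 0, 0, 0, 0, 0.02, -0.05, -1]'

```text
time_s: 3.95
eef_pos: [506.3, 64.8, 84.4]
ee_rot: [-0.0, 0.623, 0.782, -0.0]
force: [2.3, 0.9, -5.9]
grip_width: 0.111
grip_force: 32.0
```

>>> send_rows --targets '[0, 0, 0, 0, 0, 0, -1, 0, 0, 0, 0, 0, 0, -1, 0, 0, 0, 0, 0, 0, -1, 0, 0, 0, 0, 0, 0, -1, 0, 0, 0, 0, 0, 0, -1]'

```text
time_s: 4.58
eef_pos: [506.3, 64.7, 84.3]
ee_rot: [-0.0, 0.623, 0.782, -0.0]
force: [-0.0, 0.1, -5.2]
grip_width: 0.113
grip_force: 32.1
```

```bash
python3 go.py 503 62.4 68 12.8; python3 -c "
from rig import monitor;s=monitor.sense();print(s['force'],s['wrist_torque'])"; python3 look.py scene 280 440 120 280 4 a3
```

```text
pos [506.3  64.7  84.3] yaw 12.89 tilt 0.01 F [-0.    0.09 -5.16] t 4.58 grip 0.113 32.1 j6 -0.33
turn z 0.09 units [-0.026 -0.062  0.271] mm 17.0
[-4.26100308e-03  8.59095197e-02 -5.16393356e+00] [ 0.1007412  -0.11201158 -0.0387064 ]
```

View pics/a3.png

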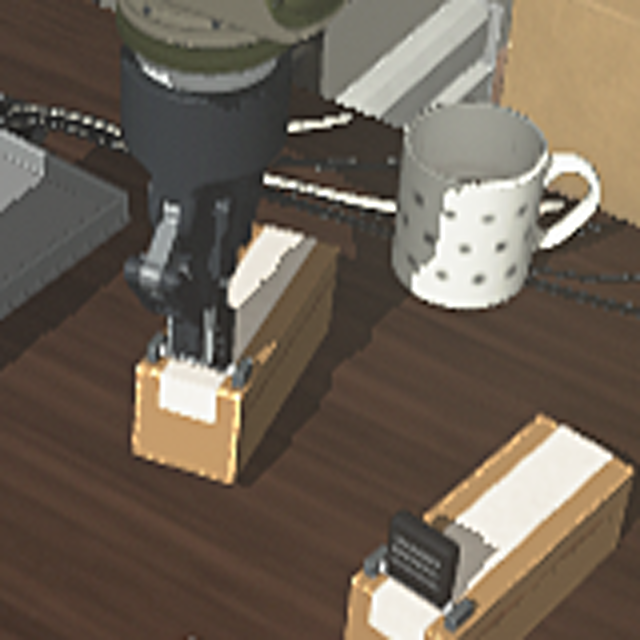

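The near end is raised (its bottom edge moved up from crop y≈500 to 480) and the load is 5.2 N, so the left box looks full. Next I lower it and release.

>>> send_rows --targets '[0, 0, 0, 0, -0.02, 0.05, -1, 0, 0, 0, 0, -0.02, 0.05, -1, 0, 0, 0, 0, -0.02, 0.05, -1, 0, 0, 0, 0, -0.02, 0.05, -1, 0, 0, 0, 0, -0.02, 0.05, -1]'

```text
time_s: 5.25
eef_pos: [500.8, 63.4, 69.9]
ee_rot: [0.0, 0.623, 0.782, 0.0]
force: [-9.3, 3.4, 26.3]
grip_width: 0.112
grip_force: 36.7
```

>>> send_rows --targets '[0, 0, 0, 0, 0, 0, -1, 0, 0, 0, 0, 0, 0, 0, 0, 0, 0, 0, 0, 0, 0, 0, 0, 0, 0, 0, 0, 0, 0, 0, 0, 0, 0, 0, 0]'

```text
time_s: 5.88
eef_pos: [500.6, 63.4, 69.3]
ee_rot: [0.0, 0.623, 0.782, 0.0]
force: [0.2, 0.7, 0.4]
grip_width: 0.499
grip_force: 0.0
```

>>> send_rows --targets '[0, 0, 0, 0, 0, -0.3, 0, 0, 0, 0, 0, 0, -0.5, 0, 0, 0, 0, 0, 0, -0.5, 0, 0, 0, 9.7, 0, 0, 0, 0, 0, 0, 9.7, 0, 0, 0, 0]'

```text
time_s: 6.5
eef_pos: [500.6, 63.4, 147.6]
ee_rot: [0.0, 0.748, 0.664, 0.0]
force: [0.5, 0.4, -0.6]
grip_width: 0.499
grip_force: 0.0
```

```bash
python3 go.py 451.5 -95.1 145 -6.6
```

```text
pos [500.6  63.4 147.6] yaw -6.84 tilt 0.05 F [ 0.51  0.43 -0.56] t 6.5 grip 0.499 0.0 j6 0.01
turn z -0.24 units [-2.718 -0.509  0.044] mm 166.0
```

>>> send_rows --targets '[0, 0, 0, -0.68, -0.127, 0, 0, 0, 0, 0, -0.68, -0.127, 0, 0, 0, 0, 0, -0.68, -0.127, 0, 0, 0, 0, 0, -0.68, -0.127, 0, 0, 0, 0, 0, 0, 0, 0, 0]'

```text
time_s: 7.12
eef_pos: [451.3, -97.2, 147.4]
ee_rot: [0.0, 0.747, 0.664, -0.0]
force: [0.2, 0.6, 0.8]
grip_width: 0.496
grip_force: 0.0
```

>>> send_rows --targets '[0, 0, 0, 0, 0, 0.42, 0, 0, 0, 0, 0, 0, 0.42, 0, 0, 0, 0, 0, 0, 0.42, 0, 0, 0, 0, 0, 0, 0, 0, 0, 0, 0, 0, 0, 0, 0]'

```text
time_s: 7.75
eef_pos: [452.3, -95.1, 72.6]
ee_rot: [0.001, 0.746, 0.666, 0.0]
force: [-0.5, -0.3, -0.4]
grip_width: 0.499
grip_force: 0.0
```

```bash
python3 go.py 451.5 -95.1 70 -6.6; python3 look.py scene 305 465 165 305 4 b1
```

```text
pos [452.3 -95.1  72.6] yaw -6.48 tilt 0.07 F [-0.52 -0.32 -0.45] t 7.75 grip 0.499 0.0 j6 -0.35
turn z 0.12 units [-0.001 -0.013  0.043] mm 3.0
```

View pics/b1.png

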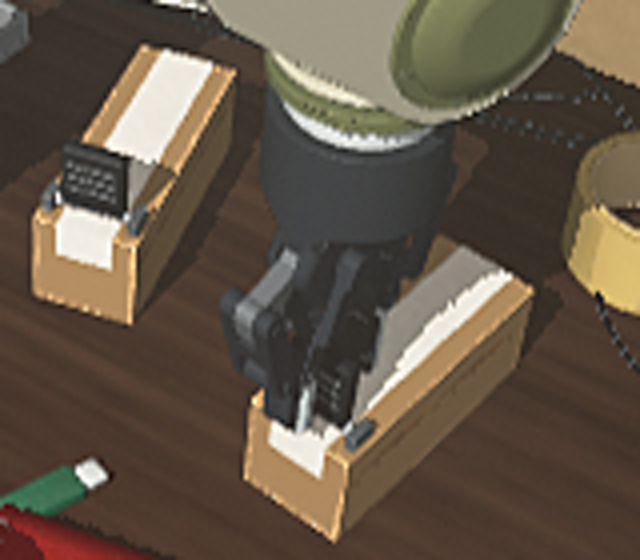

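The fingers straddle the right pull at crop (325,385). The left box is flat again, within about 1 px of its start. I'll close and lift.

>>> send_rows --newtons 30 --targets '[0, 0, 0, 0, 0, 0.03, -1, 0, 0, 0, 0, 0, 0, -1, 0, 0, 0, 0, 0, 0, -1, 0, 0, 0, 0, 0, 0, -1, 0, 0, 0, 0, 0, 0, -1]'

```text
time_s: 8.43
eef_pos: [451.9, -95.4, 70.3]
ee_rot: [0.0, 0.746, 0.666, 0.0]
force: [0.0, -0.2, 5.9]
grip_width: 0.11
grip_force: 32.7
```

>>> send_rows --targets '[0, 0, 0, 0, 0.02, -0.05, -1, 0, 0, 0, 0, 0.02, -0.05, -1, 0, 0, 0, 0, 0.02, -0.05, -1, 0, 0, 0, 0, 0.02, -0.05, -1, 0, 0, 0, 0, 0.02, -0.05, -1]'

```text
time_s: 9.05
eef_pos: [457.7, -96.0, 85.1]
ee_rot: [-0.0, 0.746, 0.666, -0.0]
force: [0.3, -0.4, -0.8]
grip_width: 0.11
grip_force: 31.8
```

>>> send_rows --targets '[0, 0, 0, 0, 0, 0, -1, 0, 0, 0, 0, 0, 0, -1, 0, 0, 0, 0, 0, 0, -1, 0, 0, 0, 0, 0, 0, -1, 0, 0, 0, 0, 0, 0, -1]'

```text
time_s: 9.68
eef_pos: [457.6, -96.0, 84.9]
ee_rot: [-0.0, 0.746, 0.666, -0.0]
force: [0.7, 0.3, -0.1]
grip_width: 0.114
grip_force: 31.9
```

```bash
python3 go.py 451.5 -95.1 70 -6.6; python3 look.py scene 305 465 165 305 4 b2
```

```text
pos [457.6 -96.   84.9] yaw -6.52 tilt 0.01 F [ 0.66  0.29 -0.07] t 9.68 grip 0.114 31.9 j6 -0.34
turn z 0.08 units [ 0.003 -0.103  0.248] mm 16.0
```

View pics/b2.png

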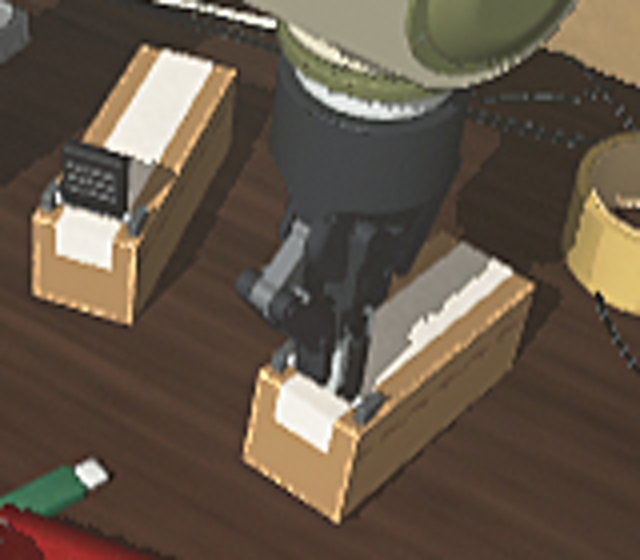

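The right box is tilted too (near bottom corner up from crop y≈540 to 522) with almost no load, so the left box is the full one. Next I lower the right box and go to the left box.

>>> send_rows --targets '[0, 0, 0, 0, -0.02, 0.05, -1, 0, 0, 0, 0, -0.02, 0.05, -1, 0, 0, 0, 0, -0.02, 0.05, -1, 0, 0, 0, 0, -0.02, 0.05, -1, 0, 0, 0, 0, -0.02, 0.04, -1]'

```text
time_s: 10.35
eef_pos: [451.6, -95.3, 70.3]
ee_rot: [0.0, 0.746, 0.666, 0.0]
force: [0.4, -1.1, -0.3]
grip_width: 0.107
grip_force: 32.0
```

>>> send_rows --targets '[0, 0, 0, 0, 0, 0, -1, 0, 0, 0, 0, 0, 0, 0, 0, 0, 0, 0, 0, 0, 0, 0, 0, 0, 0, 0, 0, 0, 0, 0, 0, 0, 0, 0, 0]'

```text
time_s: 10.98
eef_pos: [451.7, -95.3, 70.5]
ee_rot: [0.0, 0.746, 0.666, -0.0]
force: [0.4, -0.5, -0.0]
grip_width: 0.501
grip_force: 0.0
```

>>> send_rows --targets '[0, 0, 0, 0, 0, -0.3, 0, 0, 0, 0, 0, 0, -0.7, 0, 0, 0, 0, 0, 0, -0.7, 0, 0, 0, 10.1, 0, 0, 0, 1, 0, 0, 10.1, 0, 0, 0, 1]'

```text
time_s: 11.6
eef_pos: [451.8, -95.3, 172.9]
ee_rot: [0.0, 0.853, 0.522, 0.0]
force: [0.5, 0.2, -0.9]
grip_width: 0.902
grip_force: 0.0
```

>>> send_rows --targets '[0, 0, 10.1, 0, 0, 0, 1, 0, 0, 10.1, 0, 0, 0, 1, 0, 0, 10.1, 0, 0, 0, 1, 0, 0, 10.1, 0, 0, 0, 1, 0, 0, 10.1, 0, 0, 0, 1]'

```text
time_s: 12.22
eef_pos: [451.6, -95.3, 172.5]
ee_rot: [0.0, 0.994, 0.108, -0.0]
force: [0.1, 0.2, 0.1]
grip_width: 0.997
grip_force: 0.0
```

```bash
python3 go.py 562 76.7 150 -77.2
```

```text
pos [451.6 -95.3 172.5] yaw -77.55 tilt 0.0 F [0.05 0.24 0.07] t 12.22 grip 0.997 0.0 j6 0.89
turn z -0.35 units [ 2.429 -2.388  0.375] mm 206.0
```

>>> send_rows --targets '[0, 0, 0, 0.486, -0.478, 0.075, 1, 0, 0, 0, 0.486, -0.478, 0.075, 1, 0, 0, 0, 0.486, -0.478, 0.075, 1, 0, 0, 0, 0.486, -0.478, 0.075, 1, 0, 0, 0, 0.486, -0.478, 0.075, 1]'

```text
time_s: 12.85
eef_pos: [562.7, 78.0, 149.8]
ee_rot: [0.0, 0.994, 0.111, -0.0]
force: [1.2, -1.0, -0.3]
grip_width: 0.997
grip_force: 0.0
```

>>> send_rows --targets '[0, 0, 0, 0, 0, 0, 1, 0, 0, 0, 0, 0, 0, 1]'

```text
time_s: 13.1
eef_pos: [561.8, 76.5, 149.9]
ee_rot: [0.0, 0.994, 0.111, -0.0]
force: [-1.1, 0.1, -1.2]
grip_width: 0.994
grip_force: 0.0
```

```bash
python3 go.py 562 76.7 11 -77.2;python3 look.py scene 280 460 120 270 4 c1
```

```text
pos [561.8  76.5 149.9] yaw -77.21 tilt 0.03 F [-1.08  0.08 -1.18] t 13.1 grip 0.994 0.0 j6 1.28
turn z -0.01 units [ 3.000e-03 -2.000e-03  2.314e+00] mm 139.0
```

>>> send_rows --targets '[0, 0, 0, 0, 0, 0.5, 1, 0, 0, 0, 0, 0, 0.5, 1, 0, 0, 0, 0, 0, 0.5, 1, 0, 0, 0, 0, 0, 0.2, 1, 0, 0, 0, 0, 0, 0, 1]'

```text
time_s: 13.78
eef_pos: [562.0, 76.3, 48.1]
ee_rot: [-0.0, 0.994, 0.111, -0.0]
force: [0.6, -0.1, -1.2]
grip_width: 1.0
grip_force: 0.0
```

>>> send_rows --targets '[0, 0, 0, 0, 0, 0.15, 1, 0, 0, 0, 0, 0, 0.15, 1, 0, 0, 0, 0, 0, 0.15, 1, 0, 0, 0, 0, 0, 0.15, 1, 0, 0, 0, 0, 0, 0, 1]'

```text
time_s: 14.4
eef_pos: [561.7, 76.8, 11.2]
ee_rot: [-0.0, 0.994, 0.111, -0.001]
force: [-0.6, 0.1, 0.0]
grip_width: 1.003
grip_force: 0.0
```

>>> send_rows --newtons 50 --targets '[0, 0, 0, 0, 0, 0, -1, 0, 0, 0, 0, 0, 0, -1, 0, 0, 0, 0, 0, 0, -1, 0, 0, 0, 0, 0, 0, -1, 0, 0, 0, 0, 0, 0, -1]'

```text
time_s: 15.02
eef_pos: [562.5, 76.8, 12.5]
ee_rot: [0.0, 0.994, 0.111, 0.0]
force: [-1.6, 0.4, 6.6]
grip_width: 0.653
grip_force: 55.8
```

>>> send_rows --targets '[0, 0, 0, 0, 0, -0.2, -1, 0, 0, 0, 0, 0, -0.35, -1, 0, 0, 0, 0, 0, -0.35, -1, 0, 0, 0, 0, 0, -0.3, -1, 0, 0, 0, 0, 0, 0, -1]'

```text
time_s: 15.65
eef_pos: [562.2, 76.8, 84.6]
ee_rot: [0.0, 0.994, 0.111, 0.0]
force: [0.5, -0.0, -9.4]
grip_width: 0.65
grip_force: 55.9
```

```bash
python3 go.py 537.9 292.5 84 -92.6
```

```text
pos [562.2  76.8  84.6] yaw -77.22 tilt 0.05 F [ 0.46 -0.02 -9.41] t 15.65 grip 0.65 55.9 j6 1.28
turn z 15.38 units [-0.567 -3.573  0.01 ] mm 217.0
```

>>> send_rows --targets '[0, 0, 5.1, 0, 0, 0, -1, 0, 0, 5.1, 0, 0, 0, -1, 0, 0, 5.1, 0, 0, 0, -1, 0, 0, 0, -0.047, -0.3, 0, -1, 0, 0, 0, -0.08, -0.5, 0, -1]'

```text
time_s: 16.27
eef_pos: [555.9, 125.8, 83.0]
ee_rot: [-0.0, 1.0, -0.022, -0.001]
force: [0.4, 0.2, -7.9]
grip_width: 0.65
grip_force: 55.7
```

>>> send_rows --targets '[0, 0, 0, -0.08, -0.5, 0, -1, 0, 0, 0, -0.08, -0.5, 0, -1, 0, 0, 0, -0.08, -0.5, 0, -1, 0, 0, 0, -0.08, -0.5, 0, -1, 0, 0, 0, -0.08, -0.5, 0, -1]'

```text
time_s: 16.9
eef_pos: [537.9, 277.7, 82.9]
ee_rot: [0.0, 1.0, -0.021, -0.001]
force: [-0.4, 0.4, -7.8]
grip_width: 0.648
grip_force: 55.7
```

>>> send_rows --targets '[0, 0, 0, -0.04, -0.273, 0, -1, 0, 0, 0, 0, 0, 0, -1, 0, 0, 0, 0, 0, 0, -1, 0, 0, 0, 0, 0, 0, -1]'

```text
time_s: 17.4
eef_pos: [537.7, 291.6, 83.9]
ee_rot: [0.0, 1.0, -0.022, -0.0]
force: [0.6, -0.3, -7.8]
grip_width: 0.65
grip_force: 55.7
```

```bash
python3 go.py 537.9 292.5 18.5 -92.6; python3 look.py scene 160 400 60 240 3 c2
```

```text
pos [537.7 291.6  83.9] yaw -92.57 tilt 0.02 F [ 0.61 -0.33 -7.84] t 17.4 grip 0.65 55.7 j6 1.92
turn z 0.03 units [ 0.002 -0.014  1.091] mm 65.0
```

View pics/c2.png

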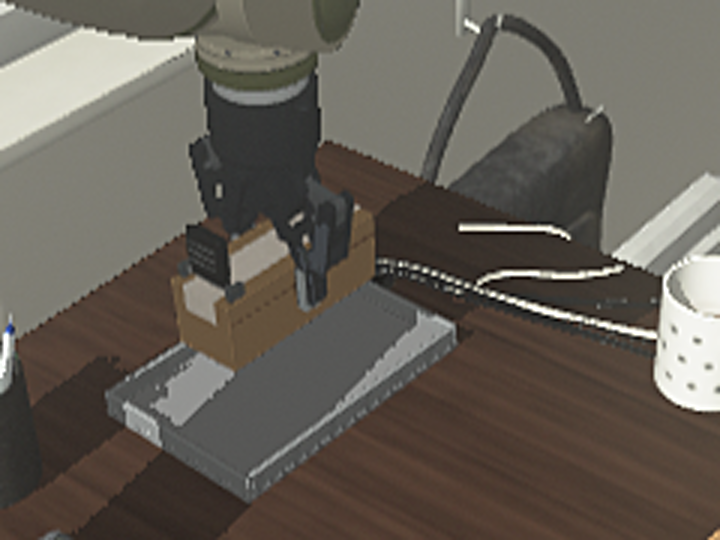

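The box hangs level over the tray and is aligned with it: pull at crop (208,255), tray from (110,400) to (455,330). I'll lower it.

>>> send_rows --targets '[0, 0, 0, 0, 0, 0.35, -1, 0, 0, 0, 0, 0, 0.35, -1, 0, 0, 0, 0, 0, 0.2, -1, 0, 0, 0, 0, 0, 0.1, -1, 0, 0, 0, 0, 0, 0.06, -1]'

```text
time_s: 18.08
eef_pos: [537.9, 292.5, 20.7]
ee_rot: [-0.0, 1.0, -0.022, 0.0]
force: [0.8, 0.2, -7.9]
grip_width: 0.649
grip_force: 55.6
```

>>> send_rows --targets '[0, 0, 0, 0, 0, 0.02, -1, 0, 0, 0, 0, 0, 0.02, -1, 0, 0, 0, 0, 0, 0, -1]'

```text
time_s: 18.45
eef_pos: [537.6, 292.5, 18.2]
ee_rot: [-0.0, 1.0, -0.022, 0.0]
force: [-0.1, -0.2, -8.1]
grip_width: 0.651
grip_force: 55.6
```

>>> send_rows --targets '[0, 0, 0, 0, 0, 0.015, -1, 0, 0, 0, 0, 0, 0, -1]'

```text
time_s: 18.7
eef_pos: [537.7, 292.5, 17.5]
ee_rot: [-0.0, 1.0, -0.022, 0.0]
force: [-0.4, 0.0, -4.2]
grip_width: 0.65
grip_force: 56.1
```

>>> send_rows --targets '[0, 0, 0, 0, 0, 0.01, -1, 0, 0, 0, 0, 0, 0, -1]'

```text
time_s: 18.95
eef_pos: [537.7, 292.6, 17.5]
ee_rot: [-0.0, 1.0, -0.022, 0.0]
force: [-4.2, -2.4, 4.6]
grip_width: 0.648
grip_force: 57.2
```

>>> send_rows --targets '[0, 0, 0, 0, 0, 0, 1, 0, 0, 0, 0, 0, 0, 1, 0, 0, 0, 0, 0, 0, 1, 0, 0, 0, 0, 0, 0, 1, 0, 0, 0, 0, 0, 0, 1]'

```text
time_s: 19.58
eef_pos: [537.6, 292.5, 16.5]
ee_rot: [0.0, 1.0, -0.022, 0.0]
force: [-0.1, 0.3, -0.8]
grip_width: 0.999
grip_force: 0.0
```

>>> send_rows --targets '[0, 0, 0, 0, 0, -0.3, 1, 0, 0, 0, 0, 0, -0.6, 1, 0, 0, 0, 0, 0, -0.8, 1, 0, 0, 0, 0, 0, -0.8, 1, 0, 0, 0, 0, 0, -0.5, 1]'

```text
time_s: 20.2
eef_pos: [537.9, 292.7, 200.6]
ee_rot: [-0.001, 1.0, -0.022, 0.002]
force: [0.1, 0.4, 0.1]
grip_width: 0.999
grip_force: 0.0
```

>>> send_rows --targets '[0, 0, 0, 0, 0, 0, 1, 0, 0, 0, 0, 0, 0, 1, 0, 0, 0, 0, 0, 0, 1, 0, 0, 0, 0, 0, 0, 1, 0, 0, 0, 0, 0, 0, 1]'

```text
time_s: 20.82
eef_pos: [537.5, 292.5, 196.1]
ee_rot: [0.0, 1.0, -0.022, -0.0]
force: [0.3, 0.4, -0.0]
grip_width: 1.0
grip_force: 0.0
```

```bash
python3 - <<'E'
import contextlib,io
with contextlib.redirect_stdout(io.StringIO()): from fit import *
from rig import eyes
c=eyes.capture("scene"); im=c["img"].astype(int)
# reprojection check of tape (white): predicted tape-top points vs image colour, for placed and right box
def pts(x,y,yaw,z0):
    a=np.radians(yaw);L=np.array([[-72,0],[-40,20],[40,20],[70,0],[0,-23],[60,-23],[-70,-23]])
    return np.c_[x+np.cos(a)*L[:,0]-np.sin(a)*L[:,1],y+np.sin(a)*L[:,0]+np.cos(a)*L[:,1],np.full(7,56+z0)]
for b in((537.9,292.5,-2.6,5),(515,-102.4,-6.6,0)):
    p=proj(c,pts(*b)).round().astype(int); print([(tuple(q),im[q[1],q[0]].tolist()) for q in p.tolist()])
old=d["scene"]["img"].astype(int)
df=np.abs(im-old).sum(2)[255:300,365:400]; print("right box near-end diff px",(df>60).sum())
E
python3 go.py 537.9 292.5 200 -92.6
```

```text
[((230, 182), [154, 147, 136]), ((234, 171), [52, 50, 48]), ((259, 154), [104, 83, 59]), ((275, 152), [156, 149, 139]), ((261, 170), [107, 87, 64]), ((279, 157), [106, 88, 64]), ((238, 185), [90, 76, 59])]
[((381, 272), [242, 240, 231]), ((383, 257), [97, 97, 92]), ((407, 234), [187, 148, 101]), ((425, 231), [251, 248, 241]), ((414, 257), [218, 170, 117]), ((432, 240), [206, 163, 111]), ((392, 278), [114, 106, 97])]
right box near-end diff px 349
pos [537.5 292.5 196.2] yaw -92.52 tilt 0.03 F [ 1.19 -0.29 -0.11] t 20.88 grip 0.998 0.0 j6 1.92
turn z 0.08 units [ 0.007 -0.001 -0.063] mm 4.0
```

The reprojected tape and cardboard points match for both boxes, the gripper is clear and the force is zero. Handing in.

```bash
python3 -c "
from rig import job;print(job.finish_job())"
```

```text
the job is handed in; nothing more can be done
None
```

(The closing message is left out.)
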